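# Set the pupil-distance meter for a left-eye reading

### The arm

A 6-joint arm with a two-finger parallel gripper is mounted at the origin on the work surface. World frame = base frame: x ahead of the robot, y to its left, z up, the work surface at z = 0. Lengths are in m, angles in rad, forces in N, time in s.
With the tool pointing down it reaches from about 0.425 to 0.95 m from the base axis. Payload 3.5 kg.
Tool frame: the origin (TCP) lies midway between the tips of the shut fingers; the grasp point (between the pads) lies 19 mm behind it; z points along the fingers, y is the line along which they close (so a half turn about z gives the same grasp; the last joint's range is limited). The gripper opens to 85 mm and grips with 20 to 120 N. Pads are 22 mm wide; open, the fingers measure 114 mm over their backs; the gripper's body (76 mm by 85 mm) begins 54 mm behind the grasp point. The pads swing forward as they close: fully open they stand 13 mm farther back than shut.
Start: joints at [1.197, 0.286, 1.577, -0, 1.279, -0.15], TCP at [0.15, 0.658, 0.231] pointing down, gripper open.
Joint ranges: [-2.77, 2.77], [-0.9, 2.22], [0.21, 2.48], [-1.53, 4.67], [0.24, 2.81], [-2.84, 2.84]. Speed limits (rad/s): [2.79, 2.79, 3.14, 3.14, 3.14, 3.14].

### API

Orientations are given as a unit quaternion [x, y, z, w].
In Python, from plant import ctrl gives the robot as it stands. The module is installed in compiled form; this text tells all that it offers.
- The arm moves only by the shell command python3 -m inch 'ROWS' [FORCE]. ROWS is JSON, a list of rows, each a list of 5 numbers: the closure, from 0 (fully open) to 1 (shut), then the shift along the tool's x, y, z in m, then the turn about the tool's z in degrees. A call has 1 to 5 rows; each row is the pose to reach, as a shift and turn from the pose commanded when the call began, along the tool's axes at that moment; what a row does not reach only later rows make up. A row lasts 1/12 s, in which the tool goes at most 41.7 mm and 7.16 degrees, less where a joint would pass 70% of its speed; a pose out of reach is approached as far as the arm can. A call with a gripper value outside its range is refused whole. The fingers move at their own pace and stop on an object; FORCE is the grip in N (left out, the last holds). Time passes only in rows, so rows that repeat a pose let the fingers close. It gives the time, the measured TCP pose, the force, the opening and the grip force at its end, in the units of the state.
- ctrl.get_state(): the state, without advancing time (a new reading comes with each control period).
- ctrl.read_camera(name): name is "scene" or "top" or "wrist"; returns a dict with "pixels" (480x640x3 uint8, red, green, blue), "depth" (480x640 float32, m along the optical axis (not along the pixel's ray), 0 where there is no reading), "fx", "fy", "cx", "cy" (pixels), "xyz" and "rotation" of the camera in the world; the wrist camera has in their place "mount" (4x4, takes a point from camera to tool coordinates, whose origin is the TCP and whose axes are the flange's). Camera axes: x right, y down, z forward; pixel columns grow to the right and rows downward; lengths in m; the calibration is good to about 2 mm. The wrist camera is an equidistant fisheye: a pixel r from the principal point sees the ray r / f radians off the axis. A picture is of the moment at which its call begins: read the wrist's pose just before it.
- ctrl.sign_off(): hands the job in; it is judged then, once.
Trained networks look in a picture, given as the dict that the camera call returned (one of the last four; its "shot" number tells which), for a name from the list of things; names that differ only in an ending like _2 or _b are one class to them, and where a whole thing is asked for, a point or a joint stands for the part that bears it (a point fixed in the world has none). Each returns a list of dicts, best first, with "score" (0 to 1); they miss things now and then, are a little off and sometimes report something else, mostly with a low value. They report only what shows in the picture. A call takes as long as a camera call.
- ctrl.spot_in(query, picture): "at" ([column, row] in pixels, amid what is visible of it).
- ctrl.tip_of(query, picture): "at" ([column, row] in pixels: a listed point, or the origin of a listed thing).
The state is a dict: "time": time; "qpos": joint angles; "dq": joint speeds; "joint_efforts": joint torques, N m; "eef_pos": TCP position; "tcp_rot": TCP orientation; "contact_force": force on the tool from outside, world axes, zero at the start; "wrist_torque": the same for the moment, N m; "opening": opening from 0.0 (shut) to 1.0 (fully open); "finger_force": force on a finger pad.
Only numpy, scipy, OpenCV 4.12 (cv2) and the standard library are available. Lean on these libraries where they do the work, as an engineer would, in place of code of your own. Each camera call takes 0.05 s, during which the arm holds its last target. There are 200 camera calls.

### The job

Make the pupil-distance meter ready to read the patient's left eye alone: press its green power button right down and let it spring back, and push its blue eye-selector lever from the right-eye end past the both-eyes click all the way to the left-eye stop at the other end, in either order. Do it with the fingertips only: do not pick up, tip or shove the meter along the desk, and leave the two bottles, the eye occluder and the spectacle case where they are.

Things in the scene. Friction and masses are not known exactly. Their poses are not given: they have to be found in the camera images.
- meter: Off-white pupil-distance meter, 0.75 to 1.1 kg, loose on rubber feet (slides only at a side push above 6 N). Origin: centre of its underside; x from the eyepiece (towards the robot) to the patient's side, y left, z up. Wide part x 0..95 mm, y +/-85, flat top z = 66. Barrel x -100..0, y +/-50, top z = 56; black eyecup to x = -120; black wheel on its left side out to y = 59. Yaw varies +/-0.6 rad.
- eye_selector (a joint): Travel (m) of the blue eye-selector lever, which slides straight along the meter's -y: 0 = right-eye end (start, at most 1 mm off), 0.014 = first click (both eyes), 0.028 = end stop (left eye). A spring detent keeps it at each: about 3 N to leave one, then 2 mm past half-way (0.007 or 0.021) it snaps on into the next and stays there.
- selector_tip (a point): Top centre of the blue lever, moving with it: an upright block 18 mm along the meter's x, 8 mm along its y, standing 20 mm above the 66 mm high top of the wide part. In the meter's frame: x = 35, z = 86 mm, y = +14 at the right-eye end, y = -14 at the left-eye stop. The top is flat and free for 45 mm beyond the lever on both sides in y.
- rest_top (a point): Top middle of the meter's black forehead rest, fixed to the meter at x = 97, y = 0, z = 90 mm of its frame: the rest is 16 mm thick in x and 130 mm wide in y. Two small grey keys at x = 74, y = +/-50 mm stand 6 mm above the 66 mm top of the wide part.
- power (a joint): Travel of the green power button in m: 0 = out, 0.004 = right down. Spring return: it starts to move at 1.5 N and is right down at 4 N.
- power_top (a point): Centre of the top of the green power button, a round cap 18 mm across that stands 6 mm proud of the barrel's top (meter frame x = -52, y = 0, z = 62 mm); pressed straight down.
- drops: Bystander: small white eye-drop bottle, 28 mm across, 72 mm high, standing on the desk to the right of the barrel. Origin: centre of its underside.
- cleaner: Bystander: blue lens-cleaner bottle with a white cap, 36 mm across, 100 mm high, standing on the desk to the left of the barrel. Origin: centre of its underside.
- occluder: Bystander: black hand-held eye occluder lying flat on the desk to the left of the meter, 6 mm thick: disc 64 mm across and a 16 mm wide handle, 182 mm long overall. Origin: on its underside near the middle of its length, x along the handle towards the disc.
- case: Bystander: dark spectacle case 160 x 62 mm, 42 mm high, lying on the desk to the right of the meter. Origin: centre of its underside, x along its length.

How it is judged:
By the outcome, as a careful person would: the job done as asked, in the order asked, and still so for the second after the job is handed in, with the robot touching nothing.
It also fails if it takes over 40 s, if anything falls off the work surface, if the arm or the gripper's body presses on something with over 40 N, if the wrist force passes 120 N, or if a joint passes its speed limit or range.

## Working session

There is one attempt and no reset: what is moved stays moved. The work goes in short steps, Python scripts to look and compute and a shell command to move; the robot and the scene stay as the last step left them, time stands still between calls to the robot, and variables do not carry over. Pictures are saved under pics/ and viewed, at most 10 in all, crops included, and the job is handed in when it is done.

```bash
mkdir -p pics; cat > h.py <<'E'
import numpy as np, cv2
from plant import ctrl
from scipy.spatial.transform import Rotation as R
def world(p,at,win=2):
    u,v=at; i,j=int(round(v)),int(round(u))
    d=p["depth"][max(i-win,0):i+win+1,max(j-win,0):j+win+1]; d=np.median(d[d>0])
    c=np.array([(u-p["cx"])/p["fx"]*d,(v-p["cy"])/p["fy"]*d,d])
    Rm=np.array(p["rotation"]); 
    if Rm.shape!=(3,3): Rm=R.from_quat(Rm).as_matrix()
    return Rm@c+np.array(p["xyz"])
E
cat > a.py <<'E'
from h import *
s=ctrl.get_state(); print(s["time"],s["eef_pos"],s["tcp_rot"],s["contact_force"])
for n in ("top","scene"):
    p=ctrl.read_camera(n); cv2.imwrite(f"pics/{n}0.png",p["pixels"][:,:,::-1])
    print(n,p["xyz"])
    for q in ("selector_tip","rest_top","power_top","meter","drops","cleaner","occluder","case"):
        for r in ctrl.tip_of(q,p)[:2]:
            try: print(q,round(r["score"],2),np.round(r["at"],1),world(p,r["at"]).round(4))
            except Exception as e: print(q,r,e)
E
python3 a.py
```

```text
0.0 [0.14950279 0.65755796 0.22994939] [ 1.11645610e-01  9.93747388e-01 -1.13834153e-03 -3.00773700e-04] [-0.58589816  0.78185935 -0.23554989]
top [0.52281624 0.06402364 1.00047966]
selector_tip 0.6 [365.6 215.6] [ 0.6299 -0.0425  0.0866]
rest_top 0.88 [353.3 183.6] [ 0.6842 -0.0225  0.0865]
rest_top 0.6 [369.1 214.7] [ 0.6337 -0.0507  0.0673]
power_top 0.44 [398.6 253. ] [ 0.568  -0.101   0.0622]
meter 0.91 [374.  228.8] [ 0.6095 -0.059   0.0657]
drops 0.7 [446.8 223.5] [ 0.6201 -0.1901  0.0445]
cleaner 0.86 [356.4 305. ] [ 0.4805 -0.0264  0.0726]
occluder 0.93 [284.6 296. ] [0.4946 0.0962 0.0054]
occluder 0.28 [397.1 250.8] [ 0.5719 -0.0988  0.0607]
case 0.64 [472.2 161.3] [ 0.7311 -0.2389  0.0426]
scene [1.16596804 0.34104556 0.5773019 ]
selector_tip 0.6 [253.4 241.2] [ 0.594  -0.0693  0.061 ]
selector_tip 0.39 [247.2 226.6] [ 0.5671 -0.1007  0.0664]
rest_top 0.85 [243.1 264. ] [ 0.6892 -0.024   0.0929]
power_top 0.52 [245.9 227.8] [ 0.5703 -0.1015  0.0653]
meter 0.7 [252.  268.9] [ 0.6894 -0.007   0.0898]
meter 0.69 [301. 241.] [ 0.4919 -0.0259  0.0117]
drops 0.86 [193.7 252.1] [ 0.6243 -0.1904  0.01  ]
cleaner 0.74 [252.3 242.4] [ 0.5987 -0.0685  0.0616]
cleaner 0.72 [300.1 240. ] [ 0.4928 -0.0275  0.0141]
occluder 0.55 [358.9 266.3] [0.5049 0.1061 0.0087]
case 0.69 [125.7 278.2] [ 0.7705 -0.2111  0.0448]
```

```bash
cat > b.py <<'E'
from h import *
p=ctrl.read_camera("top"); im=p["pixels"]
hsv=cv2.cvtColor(im,cv2.COLOR_RGB2HSV)
for nm,lo,hi in (("green",40,85),("blue",95,130)):
    m=cv2.inRange(hsv,(lo,90,40),(hi,255,255))
    n,_,st,c=cv2.connectedComponentsWithStats(m)
    for k in range(1,n):
        if st[k,4]>25: print(nm,st[k],c[k].round(1),world(p,c[k],1).round(4))
# white top of wide part z~66
H,W=p["depth"].shape; v,u=np.mgrid[:H,:W]; d=p["depth"]
P=np.stack([(u-p["cx"])/p["fx"]*d,(v-p["cy"])/p["fy"]*d,d],-1)@np.array(p["rotation"]).T+p["xyz"]
reg=(abs(P[...,0]-.62)<.15)&(abs(P[...,1]+.05)<.16)&(d>0)
for a,b,nm in ((.062,.07,"wide"),(.085,.095,"rest")):
    m=(reg&(P[...,2]>a)&(P[...,2]<b)).astype(np.uint8)
    n,l,st,c=cv2.connectedComponentsWithStats(m)
    k=1+np.argmax(st[1:,4]); q=P[l==k][:,:2].astype(np.float32)
    print(nm,len(q),cv2.minAreaRect(q*1000))
cv2.imwrite("pics/crop.png",cv2.resize(im[120:340,240:520][:,:,::-1],None,fx=2.5,fy=2.5))
E
python3 b.py
```

```text
green [395 250   9   9  60] [399.2 254.4] [ 0.5656 -0.102   0.062 ]
blue [ 530   61  110   99 6694] [582.9 110.7] [ 0.8094 -0.4192  0.0856]
blue [362 211   8  10  52] [365.5 215.4] [ 0.6303 -0.0423  0.0866]
blue [351 297  20  19 170] [358.2 304.9] [ 0.481  -0.0288  0.0788]Traceback (most recent call last):
  File "b.py", line 11, in <module>
    P=np.stack([(u-p["cx"])/p["fx"]*d,(v-p["cy"])/p["fy"]*d,d],-1)@np.array(p["rotation"]).T+p["xyz"]
      ~~~~~~~~~~~~~~~~~~~~~~~~~~~~~~~~~~~~~~~~~~~~~~~~~~~~~~~~~~~~^~~~~~~~~~~~~~~~~~~~~~~~~~
ValueError: matmul: Input operand 1 has a mismatch in its core dimension 0, with gufunc signature (n?,k),(k,m?)->(n?,m?) (size 4 is different from 3)
```

```bash
sed -i 's/np.array(p\["rotation"\]).T/R.from_quat(p["rotation"]).as_matrix().T/' b.py; python3 b.py
```

```text
green [395 250   9   9  60] [399.2 254.4] [ 0.5657 -0.102   0.0621]
blue [ 530   61  110   99 6693] [582.9 110.7] [ 0.8093 -0.4191  0.0858]
blue [362 211   8  10  51] [365.5 215.3] [ 0.6305 -0.0425  0.0853]
blue [351 297  20  19 170] [358.1 304.8] [ 0.4811 -0.0286  0.079 ]
wide 4526 ((648.5513305664062, -46.49311828613281), (93.50221252441406, 166.2266387939453), 32.94926834106445)
rest 686 ((689.2030639648438, -19.609580993652344), (16.152301788330078, 128.38449096679688), 33.501651763916016)
```

View pics/crop.png

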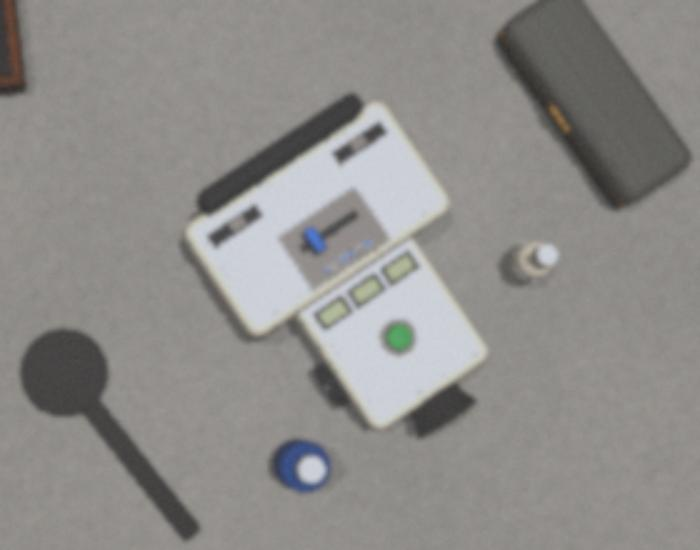

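The crop shows the lever (crop 316,240) at the rest's left end of its slot and the green button at (399,337). Both fit a meter yaw of about 33.3° to within 1 mm. Next I shut the fingers and go above the button.

```bash
cat > g.py <<'E'
import sys; from h import *
# goal in meter frame (mm): x y z ; tool x along meter +y, prints shift in tool axes
yaw=np.radians(33.3); c,s=np.cos(yaw),np.sin(yaw)
O=np.array([.5657,-.102])-np.array([[c,-s],[s,c]])@[-.052,0]
m=np.array([float(a)/1000 for a in sys.argv[1:4]])
w=np.r_[O+np.array([[c,-s],[s,c]])@m[:2],m[2]]
st=ctrl.get_state(); T=R.from_quat(st["tcp_rot"])
my=np.array([-s,c,0]); t=T.inv().apply(my)
e=T.inv().apply(w-st["eef_pos"])
cur=st["eef_pos"][:2]-O; 
print("t",st["time"],"eef",np.round(st["eef_pos"],4),"meter",(np.array([[c,s],[-s,c]])@cur*1000).round(1),"shift",e.round(4),"turn",np.degrees(np.arctan2(t[1],t[0])).round(2),"F",np.round(st["contact_force"],2),"op",st["opening"],"q",np.round(st["qpos"],2))
E
python3 g.py -52 0 200
```

```text
t 1.0 eef [0.1498 0.6582 0.2313] meter [ 17.7 863.7] shift [-0.5743 -0.6489  0.0313] turn 43.88 F [-0.7  -0.09  0.02] op 0.9993743430419464 q [ 1.2   0.29  1.58  0.    1.28 -0.15]
```

```bash
python3 -m inch '[[1,-0.574,-0.649,0.031,44],[1,-0.574,-0.649,0.031,44],[1,-0.574,-0.649,0.031,44],[1,-0.574,-0.649,0.031,44],[1,-0.574,-0.649,0.031,44]]' 40; python3 g.py -52 0 200
```

```text
time: 1.42
eef_pos: [0.2501, 0.4739, 0.2239]
tcp_rot: [0.414, 0.91, 0.0, 0.0]
contact_force: [1.1, 1.3, 0.7]
opening: 0.3
finger_force: 0.0
t 1.4167 eef [0.2501 0.4739 0.2239] meter [4.000e-01 6.546e+02] shift [-0.6415 -0.1403  0.0239] turn 7.76 F [1.12 1.28 0.69] op 0.2998758219001173 q [ 0.9  -0.02  1.93 -0.    1.23  0.18]
```

```bash
python3 -m inch '[[1,-0.640,-0.140,0.024,8],[1,-0.640,-0.140,0.024,8],[1,-0.640,-0.140,0.024,8],[1,-0.640,-0.140,0.024,8],[1,-0.640,-0.140,0.024,8]]'; python3 g.py -52 0 200
```

```text
time: 1.83
eef_pos: [0.3512, 0.2917, 0.2166]
tcp_rot: [0.474, 0.88, 0.001, 0.0]
contact_force: [1.7, 0.1, -0.4]
opening: 0.005
finger_force: 0.0
t 1.8333 eef [0.3512 0.2917 0.2166] meter [-15.1 446.9] shift [-0.4468 -0.0377  0.0166] turn 0.1 F [ 1.67  0.09 -0.4 ] op 0.004969817537701433 q [ 0.47 -0.2   2.11 -0.    1.23 -0.11]
```

```bash
python3 -m inch '[[1,-0.430,-0.06,0.01,0],[1,-0.430,-0.06,0.01,0],[1,-0.430,-0.06,0.01,0],[1,-0.430,-0.06,0.01,0],[1,-0.430,-0.06,0.01,0]]'; python3 g.py -52 0 200
```

```text
time: 2.25
eef_pos: [0.4406, 0.1034, 0.2119]
tcp_rot: [0.474, 0.88, 0.0, 0.001]
contact_force: [1.0, 0.1, 0.6]
opening: 0.001
finger_force: 0.0
t 2.25 eef [0.4406 0.1034 0.2119] meter [-43.8 240.3] shift [-0.2403 -0.0084  0.0121] turn 0.06 F [0.98 0.07 0.6 ] op 0.0007641414823036492 q [ 0.01 -0.21  2.12  0.    1.23 -0.58]
```

```bash
python3 -m inch '[[1,-0.230,-0.008,0.012,0],[1,-0.230,-0.008,0.012,0],[1,-0.230,-0.008,0.012,0],[1,-0.230,-0.008,0.012,0],[1,-0.230,-0.008,0.012,0]]'; python3 -m inch '[[1,0,0,0,0],[1,0,0,0,0]]'; python3 g.py -52 0 75
python3 - <<'E'
from h import *
p=ctrl.read_camera("top"); cv2.imwrite("pics/t2.png",cv2.resize(p["pixels"][120:340,240:520][:,:,::-1],None,fx=2,fy=2))
p=ctrl.read_camera("wrist"); cv2.imwrite("pics/w2.png",p["pixels"][:,:,::-1])
E
```

```text
time: 2.67
eef_pos: [0.5492, -0.0744, 0.2008]
tcp_rot: [0.475, 0.88, 0.0, 0.0]
contact_force: [0.5, 1.5, 0.2]
opening: -0.001
finger_force: 0.0
time: 2.83
eef_pos: [0.5489, -0.0742, 0.2002]
tcp_rot: [0.476, 0.88, -0.0, -0.0]
contact_force: [0.5, 0.3, 0.1]
opening: 0.002
finger_force: 0.0
t 2.8333 eef [ 0.5489 -0.0742  0.2002] meter [-50.8  32.4] shift [-0.0325 -0.0011  0.1251] turn -0.13 F [0.54 0.25 0.14] op 0.0022714968060120436 q [-0.32  0.05  1.91  0.    1.19 -0.9 ]
```

View pics/w2.png

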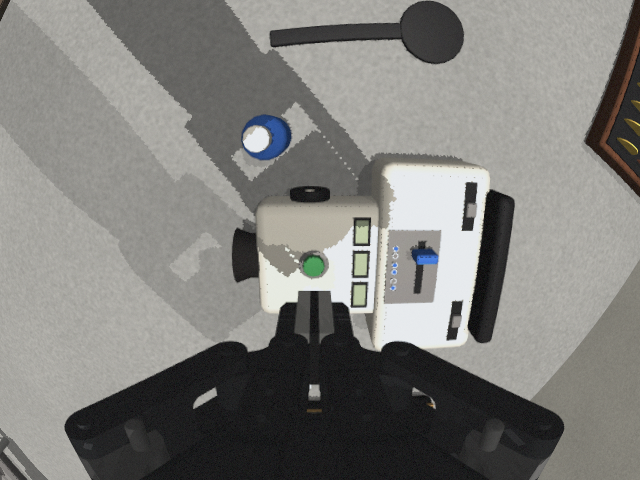

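Wrist view: the tool is square to the meter and the green button (313,265) lies straight ahead of the fingertips (col 314). Next: go over the button and descend.

```bash
python3 -m inch '[[1,-0.0325,-0.001,0.02,0],[1,-0.0325,-0.001,0.06,0],[1,-0.0325,-0.001,0.1,0],[1,-0.0325,-0.001,0.125,0],[1,-0.0325,-0.001,0.125,0]]';python3 -m inch '[[1,0,0,0,0],[1,0,0,0,0]]'; python3 g.py -52 0 62
```

```text
time: 3.35
eef_pos: [0.5601, -0.0968, 0.0692]
tcp_rot: [0.474, 0.881, -0.001, -0.006]
contact_force: [-1.1, 0.3, -0.4]
opening: -0.005
finger_force: 0.0
time: 3.52
eef_pos: [0.5667, -0.0995, 0.078]
tcp_rot: [0.474, 0.881, 0.0, 0.002]
contact_force: [0.2, 0.1, 0.8]
opening: 0.002
finger_force: 0.0
t 3.5167 eef [ 0.5667 -0.0995  0.078 ] meter [-49.8   1.5] shift [-0.0015 -0.0023  0.016 ] turn 0.15 F [0.21 0.1  0.78] op 0.002214209251839244 q [-0.35  0.24  1.93  0.    0.96 -0.93]
```

```bash
python3 -m inch '[[1,-0.001,-0.001,0.003,0],[1,-0.001,-0.001,0.006,0],[1,-0.001,-0.001,0.008,0],[1,-0.001,-0.001,0.008,0],[1,-0.001,-0.001,0.008,0]]'; python3 g.py -52 0 62
```

```text
time: 3.93
eef_pos: [0.5653, -0.1014, 0.0679]
tcp_rot: [0.474, 0.88, 0.0, 0.0]
contact_force: [-0.8, 0.0, 0.4]
opening: -0.003
finger_force: 0.0
t 3.9333 eef [ 0.5653 -0.1014  0.0679] meter [-52.    0.7] shift [-0.0007  0.      0.0059] turn 0.06 F [-0.85  0.02  0.39] op -0.002778928666182479 q [-0.35  0.26  1.94  0.    0.95 -0.94]
```

```bash
python3 -m inch '[[1,-0.001,0,0.002,0],[1,-0.001,0,0.005,0],[1,-0.001,0,0.007,0],[1,-0.001,0,0.008,0],[1,-0.001,0,0.008,0]]'; python3 -m inch '[[1,0,0,0.001,0],[1,0,0,0.002,0],[1,0,0,0.002,0]]'; python3 g.py -52 0 62
```

```text
time: 4.35
eef_pos: [0.566, -0.1024, 0.0598]
tcp_rot: [0.474, 0.88, -0.0, 0.0]
contact_force: [-1.5, 0.7, 2.9]
opening: -0.001
finger_force: 1.4
time: 4.6
eef_pos: [0.566, -0.1024, 0.0581]
tcp_rot: [0.474, 0.88, -0.0, 0.0]
contact_force: [-1.0, -0.3, 3.4]
opening: -0.002
finger_force: 1.9
t 4.6 eef [ 0.566  -0.1024  0.0581] meter [-52.   -0.5] shift [ 0.0005 -0.     -0.0039] turn 0.07 F [-0.98 -0.34  3.39] op -0.0016730959120616516 q [-0.36  0.27  1.94 -0.    0.93 -0.94]
```

```bash
python3 -m inch '[[1,0,0,0.001,0],[1,0,0,0.0015,0],[1,0,0,0.0015,0]]'; python3 -m inch '[[1,0,0,0.0005,0],[1,0,0,0.001,0],[1,0,0,0.001,0]]';  python3 g.py -52 0 62
```

```text
time: 4.85
eef_pos: [0.566, -0.1024, 0.0579]
tcp_rot: [0.474, 0.88, -0.0, -0.0]
contact_force: [-4.0, 0.0, 11.3]
opening: -0.0
finger_force: 5.6
time: 5.1
eef_pos: [0.5661, -0.1024, 0.0579]
tcp_rot: [0.474, 0.88, -0.0, -0.0]
contact_force: [-6.0, 0.8, 16.0]
opening: 0.001
finger_force: 7.7
t 5.1 eef [ 0.5661 -0.1024  0.0579] meter [-51.9  -0.6] shift [ 0.0006 -0.0001 -0.0041] turn 0.1 F [-5.97  0.83 16.01] op 0.001076925472563323 q [-0.36  0.28  1.94 -0.    0.93 -0.94]
```

The button is bottomed: 16 N with no further travel. Lift off.

```bash
python3 -m inch '[[1,0,0,-0.004,0],[1,0,0,-0.015,0],[1,0,0,-0.04,0],[1,0,0,-0.065,0],[1,0,0,-0.065,0]]'; python3 -m inch '[[1,0,0,0,0]]'; python3 g.py 35 45 110
```

```text
time: 5.52
eef_pos: [0.5687, -0.103, 0.1255]
tcp_rot: [0.474, 0.88, 0.001, 0.004]
contact_force: [0.7, 0.2, 1.2]
opening: -0.001
finger_force: 0.0
time: 5.6
eef_pos: [0.5666, -0.1024, 0.1217]
tcp_rot: [0.474, 0.88, 0.0, 0.002]
contact_force: [-0.1, 1.1, -0.3]
opening: 0.001
finger_force: 0.0
t 5.6 eef [ 0.5666 -0.1024  0.1217] meter [-51.4  -0.8] shift [0.0458 0.0865 0.0118] turn 0.07 F [-0.12  1.06 -0.34] op 0.0014439438487481278 q [-0.35  0.18  1.91  0.    1.04 -0.94]
```

```bash
python3 -m inch '[[1,0.015,0.03,0.004,0],[1,0.03,0.06,0.008,0],[1,0.046,0.086,0.012,0],[1,0.046,0.086,0.012,0],[1,0.046,0.086,0.012,0]]'; python3 -m inch '[[1,0,0,0,0],[1,0,0,0,0]]'; python3 g.py 35 42 76
python3 - <<'E'
from h import *
p=ctrl.read_camera("wrist"); cv2.imwrite("pics/w3.png",p["pixels"][:,:,::-1])
p=ctrl.read_camera("top"); cv2.imwrite("pics/t3.png",cv2.resize(p["pixels"][120:340,240:520][:,:,::-1],None,fx=2,fy=2))
for q in ("power_top","selector_tip"):
  for r in ctrl.tip_of(q,p)[:1]: print(q,r["score"],world(p,r["at"]))
hsv=cv2.cvtColor(p["pixels"],cv2.COLOR_RGB2HSV)
for lo,hi in ((40,85),(95,130)):
    n,_,s,c=cv2.connectedComponentsWithStats(cv2.inRange(hsv,(lo,90,40),(hi,255,255)))
    for k in range(1,n):
        if s[k,4]>15: print(s[k],c[k].round(1),world(p,c[k],1).round(4))
E
```

```text
time: 6.02
eef_pos: [0.611, -0.0148, 0.1056]
tcp_rot: [0.473, 0.881, -0.001, -0.002]
contact_force: [-1.1, -0.4, 0.1]
opening: -0.001
finger_force: 0.0
time: 6.18
eef_pos: [0.6114, -0.0171, 0.1072]
tcp_rot: [0.475, 0.88, -0.0, -0.001]
contact_force: [-0.6, 0.0, -0.5]
opening: 0.002
finger_force: 0.0
t 6.1833 eef [ 0.6114 -0.0171  0.1072] meter [32.8 45.9] shift [-0.0039  0.0023  0.0311] turn 0.02 F [-0.59  0.04 -0.49] op 0.002029145402912484 q [-0.19  0.28  1.83 -0.    1.04 -0.78]
[ 530   61  110   99 6684] [583.  110.6] [ 0.8091 -0.4188  0.0864]
```

View pics/w3.png

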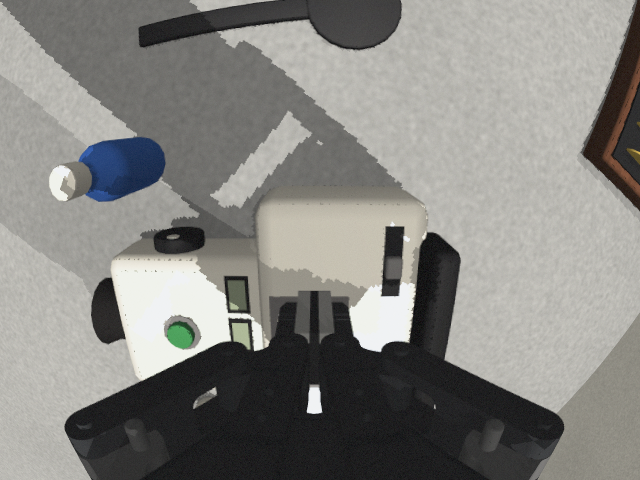

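The fingertips are over the wide top on the lever's left side, still square to the meter, with the button back out at (180,335). Descend beside the lever.

```bash
python3 -m inch '[[1,-0.003,0.002,0.01,0],[1,-0.003,0.002,0.02,0],[1,-0.003,0.002,0.028,0],[1,-0.003,0.002,0.030,0],[1,-0.003,0.002,0.030,0]]'; python3 -m inch '[[1,0,0,0,0],[1,0,0,0,0]]'; python3 g.py 35 32 75
```

```text
time: 6.8
eef_pos: [0.6143, -0.0177, 0.076]
tcp_rot: [0.474, 0.88, -0.001, -0.002]
contact_force: [-0.0, -0.5, 0.6]
opening: -0.001
finger_force: 0.0
time: 6.97
eef_pos: [0.6158, -0.0179, 0.0784]
tcp_rot: [0.474, 0.88, 0.0, 0.0]
contact_force: [0.5, -0.2, -0.2]
opening: 0.003
finger_force: 0.0
t 6.9667 eef [ 0.6158 -0.0179  0.0784] meter [36.1 42.8] shift [-0.0108 -0.0011  0.0034] turn 0.07 F [ 0.48 -0.18 -0.16] op 0.0026218676164677674 q [-0.19  0.32  1.83  0.    0.99 -0.78]
```

```bash
python3 -m inch '[[1,-0.003,0,0.001,0],[1,-0.006,0,0.002,0],[1,-0.009,-0.001,0.003,0],[1,-0.011,-0.001,0.003,0],[1,-0.011,-0.001,0.003,0]]'; python3 g.py 35 32 75;  python3 -m inch '[[1,-0.001,0,0,0],[1,-0.002,0,0,0],[1,-0.003,0,0,0],[1,-0.004,0,0,0],[1,-0.004,0,0,0]]'; python3 g.py 35 3 75
```

```text
time: 7.38
eef_pos: [0.6211, -0.0282, 0.0752]
tcp_rot: [0.475, 0.88, 0.0, 0.0]
contact_force: [-0.9, -0.6, 0.4]
opening: -0.004
finger_force: 0.0
t 7.3833 eef [ 0.6211 -0.0282  0.0752] meter [34.8 31.3] shift [0.0007 0.0002 0.0002] turn 0.03 F [-0.92 -0.6   0.42] op -0.0038365372189350707 q [-0.21  0.34  1.82 -0.    0.99 -0.79]
time: 7.8
eef_pos: [0.6227, -0.0306, 0.0751]
tcp_rot: [0.474, 0.88, 0.0, -0.001]
contact_force: [-1.3, 2.4, 1.4]
opening: -0.002
finger_force: 1.1
t 7.8 eef [ 0.6227 -0.0306  0.0751] meter [34.9 28.4] shift [-0.0254  0.0001  0.0001] turn 0.07 F [-1.3   2.45  1.44] op -0.002286440477785166 q [-0.21  0.34  1.81  0.    0.99 -0.79]
```

Contact at y≈29 as predicted. Push in small steps.

```bash
python3 -m inch '[[1,-0.001,0,0,0],[1,-0.002,0,0,0],[1,-0.003,0,0,0],[1,-0.004,0,0,0],[1,-0.005,0,0,0]]'; python3 g.py 35 1 75;  python3 -m inch '[[1,-0.001,0,0,0],[1,-0.002,0,0,0],[1,-0.003,0,0,0],[1,-0.004,0,0,0],[1,-0.005,0,0,0]]'; python3 g.py 35 1 75
```

```text
time: 8.22
eef_pos: [0.626, -0.0355, 0.0751]
tcp_rot: [0.474, 0.88, -0.0, 0.0]
contact_force: [-0.1, 0.5, -0.1]
opening: 0.001
finger_force: 0.3
t 8.2167 eef [ 0.626  -0.0355  0.0751] meter [34.9 22.5] shift [-0.0215  0.0001  0.0001] turn 0.07 F [-0.07  0.54 -0.1 ] op 0.0005999087888426298 q [-0.22  0.35  1.8  -0.    0.99 -0.8 ]
time: 8.63
eef_pos: [0.6286, -0.0396, 0.0751]
tcp_rot: [0.474, 0.88, -0.0, 0.0]
contact_force: [-0.2, -0.3, -0.5]
opening: 0.002
finger_force: 0.0
t 8.6333 eef [ 0.6286 -0.0396  0.0751] meter [34.8 17.6] shift [-0.0166  0.0001  0.0001] turn 0.06 F [-0.23 -0.31 -0.46] op 0.0019868326172571157 q [-0.22  0.36  1.8  -0.    0.99 -0.81]
```

```bash
python3 -m inch '[[1,-0.001,0,0,0],[1,-0.002,0,0,0],[1,-0.003,0,0,0],[1,-0.004,0,0,0],[1,-0.005,0,0,0]]'; python3 g.py 35 1 75
```

```text
time: 9.05
eef_pos: [0.6309, -0.043, 0.0751]
tcp_rot: [0.474, 0.88, 0.0, -0.001]
contact_force: [-1.7, 1.5, 1.4]
opening: 0.005
finger_force: 1.2
t 9.05 eef [ 0.6309 -0.043   0.0751] meter [34.9 13.5] shift [-0.0125  0.0001  0.0001] turn 0.07 F [-1.66  1.53  1.44] op 0.0050808373133539525 q [-0.23  0.36  1.79  0.    0.99 -0.81]
```

```bash
python3 -m inch '[[1,-0.001,0,0,0],[1,-0.002,0,0,0],[1,-0.003,0,0,0],[1,-0.004,0,0,0],[1,-0.005,0,0,0]]'; python3 g.py 35 1 75;  python3 -m inch '[[1,-0.001,0,0,0],[1,-0.002,0,0,0],[1,-0.003,0,0,0],[1,-0.004,0,0,0],[1,-0.005,0,0,0]]'; python3 g.py 35 1 75
```

```text
time: 9.47
eef_pos: [0.6343, -0.048, 0.0751]
tcp_rot: [0.474, 0.88, -0.0, 0.0]
contact_force: [-0.9, 0.0, 0.9]
opening: -0.005
finger_force: 0.1
t 9.4667 eef [ 0.6343 -0.048   0.0751] meter [34.9  7.5] shift [-0.0065  0.0001  0.0001] turn 0.07 F [-0.88  0.04  0.91] op -0.0054089092021079995 q [-0.23  0.37  1.78 -0.    0.99 -0.82]
time: 9.88
eef_pos: [0.6368, -0.052, 0.0751]
tcp_rot: [0.474, 0.88, -0.0, 0.0]
contact_force: [-0.3, 0.3, 0.7]
opening: -0.001
finger_force: 0.0
t 9.8833 eef [ 0.6368 -0.052   0.0751] meter [34.9  2.7] shift [-0.0017  0.0001  0.0001] turn 0.06 F [-0.33  0.35  0.66] op -0.0014542668534797292 q [-0.24  0.37  1.77 -0.    1.   -0.82]
```

```bash
python3 -m inch '[[1,-0.0005,0,0,0],[1,-0.001,0,0,0],[1,-0.0015,0,0,0],[1,-0.0015,0,0,0]]'; python3 g.py 35 1 75
```

```text
time: 10.22
eef_pos: [0.6376, -0.0532, 0.0751]
tcp_rot: [0.474, 0.88, -0.0, 0.0]
contact_force: [0.1, -0.4, -0.5]
opening: 0.0
finger_force: 0.0
t 10.2167 eef [ 0.6376 -0.0532  0.0751] meter [34.9  1.3] shift [-0.0003  0.0001  0.0001] turn 0.07 F [ 0.08 -0.39 -0.48] op 0.0002223725724950482 q [-0.24  0.37  1.77 -0.    1.   -0.82]
```

No force left, so the lever has snapped to the stop. Back off, lift, clear the view and check.

```bash
python3 -m inch '[[1,0.006,0,0,0],[1,0.01,0,-0.01,0],[1,0.01,0,-0.04,0],[1,0.01,0,-0.08,0],[1,0.03,0,-0.12,0]]'; python3 -m inch '[[1,0.04,-0.01,0,0],[1,0.08,-0.02,0,0],[1,0.12,-0.03,0,0],[1,0.16,-0.04,0,0],[1,0.2,-0.05,0,0]]'; python3 -m inch '[[1,0.04,-0.01,0,0],[1,0.08,-0.02,0,0],[1,0.1,-0.03,0,0],[1,0.1,-0.03,0,0],[1,0.1,-0.03,0,0]]'; python3 b.py; python3 a.py
```

```text
time: 10.63
eef_pos: [0.6221, -0.0304, 0.194]
tcp_rot: [0.475, 0.88, -0.0, 0.0]
contact_force: [1.1, 0.2, 0.6]
opening: 0.0
finger_force: 0.0
time: 11.05
eef_pos: [0.4681, 0.1116, 0.1931]
tcp_rot: [0.474, 0.88, 0.0, 0.0]
contact_force: [0.3, 0.6, 0.3]
opening: -0.0
finger_force: 0.0
time: 11.47
eef_pos: [0.3892, 0.1781, 0.1931]
tcp_rot: [0.473, 0.881, 0.001, 0.001]
contact_force: [0.9, 0.3, 0.0]
opening: 0.001
finger_force: 0.0
green [395 251   9   8  59] [399.2 254.4] [ 0.5655 -0.102   0.0624]
blue [ 530   61  110   99 6696] [582.9 110.6] [ 0.8093 -0.4189  0.086 ]
blue [376 202   8  10  51] [379.2 206.4] [ 0.6455 -0.0658  0.0852]
blue [351 297  20  19 169] [358.1 304.8] [ 0.4811 -0.0288  0.0781]
wide 4542 ((650.2454833984375, -45.82853698730469), (96.10420227050781, 165.4407196044922), 33.320106506347656)
rest 681 ((689.2442626953125, -19.657703399658203), (16.17938995361328, 128.116943359375), 33.57167434692383)
11.5167 [0.39012214 0.17760439 0.1931795 ] [4.73808654e-01 8.80627200e-01 5.23776681e-04 9.05610077e-04] [-0.36312254 -0.45135193  1.23673755]
top [0.52281624 0.06402364 1.
[... 395 characters left out ...]
.8 223.7] [ 0.6196 -0.1913  0.0466]
case 0.65 [472.6 161.6] [ 0.7308 -0.2398  0.0419]
scene [1.16596804 0.34104556 0.5773019 ]
rest_top 0.74 [245.3 264.1] [ 0.6873 -0.021   0.0926]
rest_top 0.6 [191.2 249.9] [ 0.6288 -0.1916  0.0179]
power_top 0.39 [244.9 227.9] [ 0.571  -0.1034  0.0649]
power_top 0.31 [355.4 263.8] [0.5021 0.0977 0.0094]
meter 0.83 [249.6 271.2] [ 0.6931 -0.0093  0.0868]
drops 0.7 [195.1 251.7] [ 0.6216 -0.1892  0.0097]
drops 0.19 [247.8 272.1] [ 0.6947 -0.0117  0.0851]
cleaner 0.91 [299.7 237.8] [ 0.494  -0.0278  0.0203]
occluder 0.89 [355.9 264.5] [0.5023 0.0989 0.0084]
occluder 0.36 [196.8 251.9] [ 0.6179 -0.1884  0.007 ]
case 0.78 [122.6 277.2] [ 0.7708 -0.2181  0.0443]
```

View pics/crop.png

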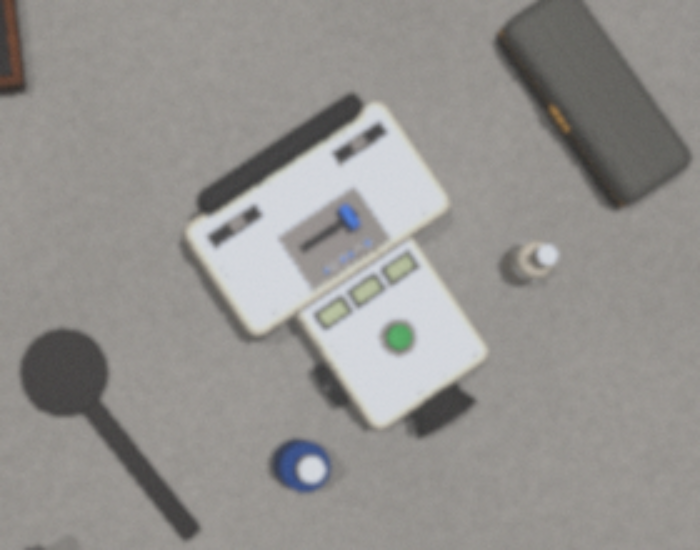

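The lever (crop 348,217) has travelled 27.8 mm to the far stop. The button is back out at z = 62 mm, and the meter and bystanders have not moved.

```bash
python3 -m inch '[[1,0,0,0,0],[1,0,0,0,0]]' | tail -2; python3 -c "
from plant import ctrl; print(ctrl.sign_off())"
```

```text
opening: 0.0
finger_force: 0.0
the job is handed in; nothing more can be done
None
```

The job is handed in: the power button was pressed right down and sprang back, the eye selector is at the left-eye stop (27.8 mm of travel measured), and the meter and bystanders show no movement in the final picture.

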